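# Clamp the lens dry canister shut

## Task

Close the steel dry canister with the lens in it: set its lid on so that the notch in the lid drops over the orange key on the rim and the lid sits flat, swing the wire bail up over the lid into the saddle on top, then press the orange-sleeved lever down past centre as far as it goes so that the lid is clamped tight. Leave the other gear where it lies.

Things in the scene. Friction and masses are not known exactly. Their poses are not given: they have to be found in the camera images.
- canister: Round steel canister, fixed: 88 mm across, rim 143 mm high, foot 120 mm across screwed down. Origin: centre of its underside, on the table; z up; front (key and lever side) is -x, back +x. Mouth 76 mm across. Ears stick out at +y and -y (66 mm from the axis), 95 mm above the table; the lever turns about the line through the ears (the ear line).
- key (a point): Top of the orange half-round key that stands 6 mm above the rim at the canister's front (12 mm wide at the rim, from 41 to 48 mm off the axis; this point 45 mm off it).
- lid: Loose lid, about 0.16 kg, right way up on the table. Origin: centre of its plug's underside. Plug 71 mm across, z 0 to 10 mm; dark-rimmed flange 92 mm across, z 10 to 17 mm, one notch (orange mark) 16 mm wide, 8 mm deep in its edge at -x. Seated on the rim with the notch over the key (about 2 mm play each way) its axes match the canister's and its origin is 133 mm above the canister's.
- saddle (a point): Seat for the bail's sleeve axis: on the lid's axis, 41 mm above its origin (174 mm above the table when seated). It is cut across a black ridge along the lid's x, 54 mm long, 22 mm wide, z 17 to 36 mm at x = 0, the part to grip (fingers closing along y). Ramp on its +x side, stop on its -x side to z = 44.5 mm.
- lever (a joint): Angle of the U-shaped wire lever, rad. 0: fully open, arms to the front and 50 degrees above level; starts at 0 to 0.14. Grows as it is pressed forward and down to its stop at 1.396 (30 degrees below level). Stays where left. With lid and bail seated it pushes back with 1 to 3 N from about 0.5, springs back if let go before 0.9, passes centre at about 1.1 and beyond 1.25 is drawn to the stop.
- lever_grip (a point): Middle of the lever's orange sleeve (9 mm thick, 70 mm long, along the canister's y), 100 mm from the ear line. In the canister's frame x = -100 cos(a), z = 95 - 100 sin(a) mm with a = lever - 0.873.
- bail (a joint): Angle of the wire bail on the lever, rad; its lean from upright towards the canister's back is bail - lever. Starts leaning back by 0.86 to 1.25; light friction, stays where left.
- bail_wire: The bail's wire loop, arms 112 mm apart. It gives lengthwise like a spring (about 15 N before it stretches, then 6 N per mm, 6 mm at most).
- bail_grip (a point): Middle of the bail's orange sleeve (9 mm thick, 76 mm long, along the canister's y), 90 mm from its pivot. The pivot rides on the lever, 14 mm from the ear line, 78 degrees further down than the arms (lever at 0: 12 mm in front of, 7 mm below the ear line). Swung over with the lever open, the sleeve stands 2 to 4 mm above the saddle; pressing the lever pulls it down into it.
- battery_grip: Bystander: black camera battery grip, 62 x 135 x 50 mm, loose. Origin under its centre.
- prime_lens: Bystander: glass prime lens standing upright, 66 mm across, 58 mm high, loose. Origin under its centre.
- lens_hood: Bystander: flared black lens hood, 78 mm across, 40 mm high, loose. Origin under its centre.
- rear_cap: Bystander: black rear lens cap, 60 mm across, 12 mm high, loose. Origin under its centre.
- tripod_plate: Bystander: small aluminium tripod plate, 40 x 52 x 9 mm, loose. Origin under its centre.
- blower: Bystander: dark rubber air blower standing upright, 60 mm across, 100 mm high, loose. Origin under its centre.

How it is judged:
By the outcome, as a careful person would: the job done as asked, in the order asked, and still so for the second after the job is handed in, with the robot touching nothing.
It also fails if it takes over 53 s, if anything falls off the work surface, if the arm or the gripper's body presses on something with over 40 N, if the wrist force passes 120 N, or if a joint passes its speed limit or range.

## Robot

A 6-joint arm with a two-finger parallel gripper is mounted at the origin on the work surface. World frame = base frame: x ahead of the robot, y to its left, z up, the work surface at z = 0. Lengths are in m, angles in rad, forces in N, time in s.
With the tool pointing down it reaches from about 0.325 to 0.85 m from the base axis. Payload 4.4 kg.
Tool frame: the origin (TCP) lies at the very end of the fingers, on their centre line; the grasp point (between the pads) lies 19 mm behind it; z points along the fingers, y is the line along which they close (so a half turn about z gives the same grasp; the last joint's range is limited). The gripper opens to 94 mm and grips with 3 to 60 N. Pads are 16 mm wide; open, the fingers measure 119 mm over their backs; the gripper's body (75 mm by 177 mm) begins 78 mm behind the grasp point.
Start: joints at [1.175, 0.207, 1.542, -0, 1.393, -0.15], TCP at [0.139, 0.558, 0.205] pointing down, gripper open.
Joint ranges: [-2.73, 2.73], [-0.86, 2.22], [0.23, 2.46], [-1.11, 4.25], [0.08, 2.63], [-2.82, 2.82]. Speed limits (rad/s): [2.79, 2.79, 3.14, 3.14, 3.14, 3.14].

## Interface

Orientations are given as a unit quaternion [x, y, z, w].
In Python, from rig import r gives the robot as it stands. Calls block until the motion is done:
- r.move_to(position, orientation): joint-space move of the TCP to a pose.
- r.line_to(position, ori=None, vel=0.15, contact_N=None): straight line of the TCP; ori=None keeps the orientation; vel is the mean speed in m/s. With contact_N (N) it stops when the force on the tool has changed by that much, and returns True; else False.
- r.set_joints(angles): joint-space move.
- r.grip(opening): finger opening in m; the grip force is fixed at half the most; returns when the fingers have stopped.
- r.hold(seconds).
- r.inverse_kinematics(position, orientation): joint angles nearest the present ones, or None.
- r.get_obs(): the state.
- r.snapshot(name): name is "side" or "top" or "wrist"; returns (picture, depth): 400x640x3 uint8, red, green, blue; 400x640 float32, m along the optical axis (not along the pixel's ray), 0 where there is no reading.
- r.get_calibration(name): a dict with "fx", "fy", "cx", "cy" (pixels), "eye" and "rotation" of the camera in the world. Camera axes: x right, y up, looking along -z (the intrinsics and any distortion apply to the point x, -y, -z); pixel columns grow to the right and rows downward; lengths in m; the calibration is good to about 2 mm. A picture is of the moment at which its call begins: read the wrist's pose just before it. get_calibration takes no time and is no camera call; for the wrist camera it gives the pose at the moment of the call.
A pose or a line that the arm cannot do raises r.IKError and nothing moves.
- r.sign_off(): hands the job in; it is judged then, once.
Trained networks look in the newest picture that a camera, given by its name, has taken for a name from the list of things; names that differ only in an ending like _2 or _b are one class to them, and where a whole thing is asked for, a point or a joint stands for the part that bears it (a point fixed in the world has none). Each returns a list of dicts, best first, with "p" (0 to 1); they miss things now and then, are a little off and sometimes report something else, mostly with a low value. They report only what shows in the picture. A call takes as long as a camera call.
- r.outline_of(camera, target): "region" (400x640 bool, what is visible of it).
- r.pinpoint(camera, target): "centre" ([x, y, z] in m, in world coordinates, good to about 4 mm: a listed point, or the origin of a listed thing).
The state is a dict: "clock": time; "joints": joint angles; "qvel": joint speeds; "joint_efforts": joint torques, N m; "eef_pos": TCP position; "orientation": TCP orientation; "ft_force": force on the tool from outside, world axes, zero at the start; "torque": the same for the moment, N m; "finger_gap": finger opening in m; "gripper_force": force on a finger pad.
Only numpy, scipy, OpenCV 4.12 (cv2) and the standard library are available. Lean on these libraries where they do the work, as an engineer would, in place of code of your own. Each camera call takes 0.05 s, during which the arm holds its last target. There are 200 camera calls.

## Working session

There is one attempt and no reset: what is moved stays moved. The work goes in short steps, each a Python script; the robot and the scene stay as the last script left them, time stands still between calls to the robot, and variables do not carry over. Pictures are saved under pics/ and viewed, at most 10 in all, crops included, and the job is handed in when it is done.

```bash
ls; mkdir -p pics; python3 - <<'E'
from rig import r
import cv2, numpy as np
for c in ["top","side"]:
    im,d=r.snapshot(c); cv2.imwrite(f"pics/{c}0.png",im[:,:,::-1])
    for t in ["canister","key","lid","saddle","lever_grip","bail_grip","battery_grip","prime_lens","lens_hood","blower"]:
        print(c,t,[(np.round(q["centre"],4).tolist(),round(q["p"],2)) for q in r.pinpoint(c,t)[:2]])
    k=r.get_calibration(c); print(c,{a:np.round(b,3).tolist() for a,b in k.items()})
print(r.get_obs())
E
```

```text
pics
rig.py
top canister [([0.5705, 0.0477, 0.0032], 0.94)]
top key [([0.5252, 0.0478, 0.1468], 0.78)]
top lid [([0.5171, -0.2664, 0.0017], 0.78)]
top saddle [([0.5167, -0.2586, 0.0412], 0.7)]
top lever_grip [([0.4995, 0.0579, 0.1627], 0.7), ([0.4496, -0.4931, -0.0059], 0.56)]
top bail_grip [([0.4705, 0.4626, -0.0033], 0.7), ([0.5021, 0.0565, 0.1647], 0.66)]
top battery_grip [([0.5251, 0.2871, -0.0], 0.92)]
top prime_lens [([0.7919, 0.2067, -0.0008], 0.58)]
top lens_hood [([0.763, -0.0543, 0.0019], 0.64)]
top blower [([0.4467, -0.4913, -0.0033], 0.59), ([0.5261, 0.0503, 0.1482], 0.36)]
top {'fx': 452.709, 'fy': 452.709, 'cx': 320.11, 'cy': 201.803, 'eye': [0.346, 0.008, 1.403], 'rotation': [0.074, -0.073, -0.688, 0.719]}
side canister [([0.5712, 0.043, 0.0046], 0.75)]
side key [([0.5273, 0.0547, 0.1489], 0.66)]
side lid [([0.519, -0.264, -0.0027], 0.66)]
side saddle [([0.5149, -0.2657, 0.0409], 0.97)]
side lever_grip [([0.5019, 0.0547, 0.1659], 0.82), ([0.4482, -0.4918, -0.001], 0.68)]
side bail_grip [([0.5192, -0.2647, -0.0001], 0.68), ([0.6323, 0.0411, 0.1362], 0.65)]
side battery_
[... 331 characters left out ...]
clock': 1.1, 'joints': array([ 1.17549765e+00,  2.06581564e-01,  1.54148654e+00,  6.98785877e-06,
        1.39351018e+00, -1.50495285e-01]), 'qvel': array([ 0.00025452,  0.0005067 ,  0.00024018,  0.00131231,  0.00046593,
       -0.00046459]), 'joint_efforts': array([ 1.12554976e-04, -3.70891106e+01, -2.81769186e+01,  6.99513545e-02,
        2.75201857e-02, -1.36785755e-05]), 'eef_pos': array([0.13936901, 0.55786149, 0.20546355]), 'orientation': array([ 1.22096894e-01,  9.92518185e-01,  7.84754973e-06, -1.37496140e-06]), 'ft_force': array([ 0.49145648, -0.88518388,  0.17465246]), 'torque': array([-0.07758383, -0.00177213, -0.02105244]), 'gripper_force': 0.0, 'finger_gap': 0.09390373180715197}
```

View pics/top0.png

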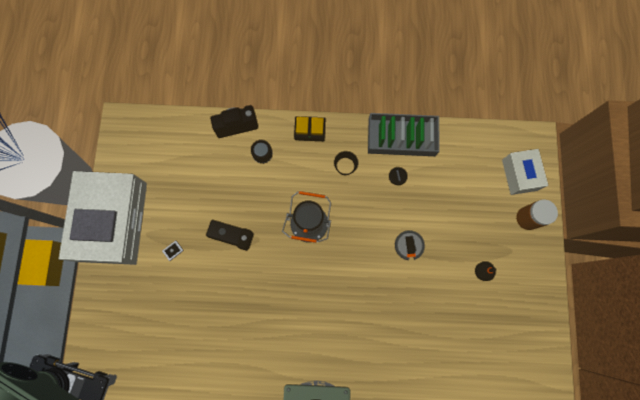

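View pics/side0.png

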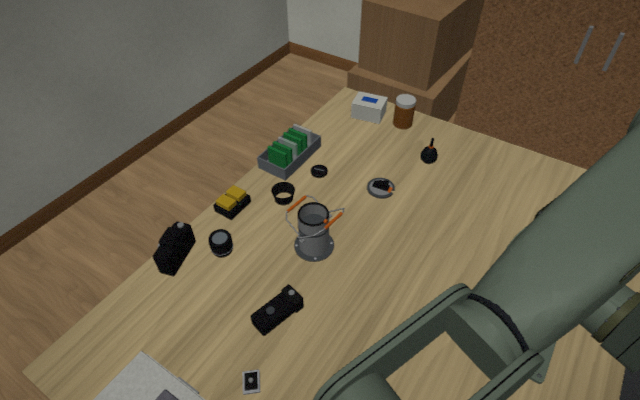

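The pictures agree with the networks. The canister is at top (308,215), its lever sleeve at (305,239) and the bail sleeve at (312,194). The lid is at (410,245), with its notch mark at (410,258). Next I'll look closer with the wrist camera.

```bash
cat > h.py <<'E'
from rig import r
import cv2, numpy as np
from scipy.spatial.transform import Rotation as R
def ori(yaw, tilt=0.0):
    """tool down, tool x = -(frame x); tilt>0 leans the body towards -x of the frame"""
    return (R.from_euler('z',yaw)*R.from_euler('y',-tilt)*R.from_quat([0,1,0,0])).as_quat()
def cloud(cam):
    k=r.get_calibration(cam); im,d=r.snapshot(cam)
    v,u=np.mgrid[:400,:640]
    p=np.stack([(u-k["cx"])/k["fx"]*d,-(v-k["cy"])/k["fy"]*d,-d],-1)
    q=np.asarray(k["rotation"]); M=R.from_quat(q) if q.size==4 else R.from_matrix(q)
    P=M.apply(p.reshape(-1,3)).reshape(400,640,3)+k["eye"]
    return im,d,P
def orange(im,d):
    h=cv2.cvtColor(im,cv2.COLOR_RGB2HSV)
    m=((h[...,0]>3)&(h[...,0]<16)&(h[...,1]>170)&(h[...,2]>90)&(d>0)).astype(np.uint8)
    return cv2.connectedComponentsWithStats(m)
def pp(cam,ts):
    for t in ts: print(t,[(np.round(q["centre"],4).tolist(),round(q["p"],2)) for q in r.pinpoint(cam,t)[:2]])
E
python3 - <<'E'
from h import *
for n,p,ts in [("can",[0.54,0.05,0.42],["canister","key","lever_grip","bail_grip"]),("lid",[0.49,-0.265,0.30],["lid","saddle"])]:
    r.move_to(p,ori(0)); r.hold(0.2)
    im,d,P=cloud("wrist"); cv2.imwrite(f"pics/w_{n}.png",im[:,:,::-1]); np.savez(f"w_{n}.npz",im=im,d=d,P=P)
    pp("wrist",ts)
    N,L,S,C=orange(im,d)
    for i in range(1,N):
        if S[i,4]>40:
            Q=P[L==i]; w,V=np.linalg.eigh(np.cov(Q[:,:2].T)); print("orange",C[i].round(),S[i,4],np.median(Q,0).round(4),"dir",V[:,1].round(3),"ext",np.round(np.ptp(Q@np.c_[np.r_[V[:,1],0]]),3),Q[:,2].min().round(3),Q[:,2].max().round(3))
o=r.get_obs();print(o["clock"],o["eef_pos"],o["joints"])
E
```

```text
canister [([0.5754, 0.0469, -0.0011], 0.57)]
key [([0.5243, 0.0529, 0.1475], 0.81)]
lever_grip [([0.5028, 0.0536, 0.1625], 0.97)]
bail_grip [([0.6325, 0.0414, 0.1389], 0.77)]
orange [138. 122.] 60 [ 0.485  -0.2696  0.0183] dir [-0.098  0.995] ext 0.023 0.016 0.028
orange [322. 141.] 256 [0.5017 0.0544 0.1696] dir [0.119 0.993] ext 0.067 0.166 0.172
orange [311. 225.] 171 [0.6322 0.0368 0.1428] dir [0.119 0.993] ext 0.071 0.14 0.145
lid [([0.5187, -0.2679, -0.0019], 0.58)]
saddle [([0.5165, -0.2667, 0.0382], 0.79), ([0.5166, -0.2664, 0.0003], 0.19)]
orange [143. 137.] 67 [ 0.4453 -0.4886  0.066 ] dir [-0.997 -0.078] ext 0.017 0.059 0.072
orange [315. 161.] 87 [ 0.4855 -0.2702  0.0182] dir [-0.126  0.992] ext 0.022 0.016 0.024
orange [619. 201.] 281 [0.4997 0.0404 0.1694] dir [0.13  0.991] ext 0.044 0.167 0.171
orange [603. 220.] 45 [0.5281 0.0502 0.1483] dir [0.591 0.807] ext 0.016 0.142 0.151
orange [549. 296.] 112 [0.6285 0.0131 0.1426] dir [0.615 0.789] ext 0.296 0.14 0.404
5.6083 [ 0.49040032 -0.26444359  0.30027586] [-6.49889661e-01  1.11056063e-01  1.45711123e+00  1.05722966e-05
  1.57291471e+00 -2.22188550e+00]
```

```bash
cat > fit.py <<'E'
import numpy as np, cv2
from scipy.optimize import least_squares
def circ(Q,r0,c0):
    f=lambda c:np.hypot(*(Q-c).T)-r0
    return least_squares(f,c0,loss="soft_l1",f_scale=.001)
E
python3 - <<'E'
import numpy as np, cv2
from fit import circ
D=np.load("w_lid.npz"); P=D["P"]; im=D["im"]
m=(P[...,2]>.012)&(P[...,2]<.023)&(np.hypot(P[...,0]-.5175,P[...,1]+.267)<.055)&(D["d"]>0)
Q=P[m][:,:2]
def outer(Q,c,n=72):
    a=np.arctan2(*(Q-c).T[::-1]);rr=np.hypot(*(Q-c).T);b=((a+np.pi)/(2*np.pi)*n).astype(int)%n
    return b,rr,a
c=np.array([.5175,-.267])
for _ in range(4):
    b,rr,a=outer(Q,c); E=np.array([Q[b==i][rr[b==i].argmax()] for i in range(72) if (b==i).any()])
    s=circ(E,np.median(np.hypot(*(E-c).T)),c); c=s.x
print("lid c",c,np.median(Q[:,0]),np.median(P[m][:,2]))
b,rr,a=outer(Q,c)
print("prof",[(int(np.degrees(-np.pi+(i+.5)*2*np.pi/72)),round(1e3*rr[b==i].max(),1)) for i in range(72) if (b==i).any() and (i<8 or i>63 or i%9==0)])
# ridge
m=(P[...,2]>.026)&(P[...,2]<.055)&(np.hypot(P[...,0]-c[0],P[...,1]-c[1])<.045)
q=P[m]; w,V=np.linalg.eigh(np.cov(q[:,:2].T)); rect=cv2.minAreaRect((q[:,:2]*1e3).astype(np.float32)); print("ridge",q.mean(0),V[:,1],rect,q[:,2].max())
D2=np.load("w_can.npz"); P=D2["P"]; k=np.array([.571,.046])
R=np.hypot(P[...,0]-k[0],P[...,1]-k[1]); m=(P[...,2]>.139)&(P[...,2]<.1455)&(R<.048)&(R>.034)
q=P[m][:,:2]; 
for _ in range(4): s=circ(q,.041,k); k=s.x
print("can c",k,m.sum(),"mean r",np.hypot(*(q-k).T).mean(), "angles",np.histogram(np.arctan2(*(q-k).T[::-1]),12)[0])
A=np.vstack([cv2.resize(D["im"][80:280,200:440],(800,600))]); cv2.imwrite("pics/lidc.png",A[:,:,::-1])
cv2.imwrite("pics/canc.png",cv2.resize(D2["im"][110:260,220:420],(800,600))[:,:,::-1])
E
```

```text
lid c [ 0.51606542 -0.26579318] 0.5143824789505103 0.017246128096092966
prof [(-177, np.float64(36.5)), (-172, np.float64(36.8)), (-167, np.float64(36.9)), (-162, np.float64(44.6)), (-157, np.float64(46.2)), (-152, np.float64(46.0)), (-147, np.float64(46.1)), (-142, np.float64(45.7)), (-132, np.float64(46.3)), (-87, np.float64(44.9)), (-42, np.float64(46.0)), (2, np.float64(45.2)), (47, np.float64(45.3)), (92, np.float64(44.9)), (137, np.float64(46.1)), (142, np.float64(45.6)), (147, np.float64(46.3)), (152, np.float64(45.9)), (157, np.float64(46.2)), (162, np.float64(45.8)), (167, np.float64(46.1)), (172, np.float64(46.2)), (177, np.float64(46.2))]
ridge [ 0.51307404 -0.26599291  0.03685683] [-0.99110189 -0.13310536] ((515.8640747070312, -265.7305603027344), (53.75432586669922, 21.94072723388672), 8.063971519470215) 0.046017772615885466
can c [0.57127483 0.04623425] 677 mean r 0.040744255268486206 angles [62 59 57 55 56 55 57 56 55 57 60 48]
```

View pics/lidc.png

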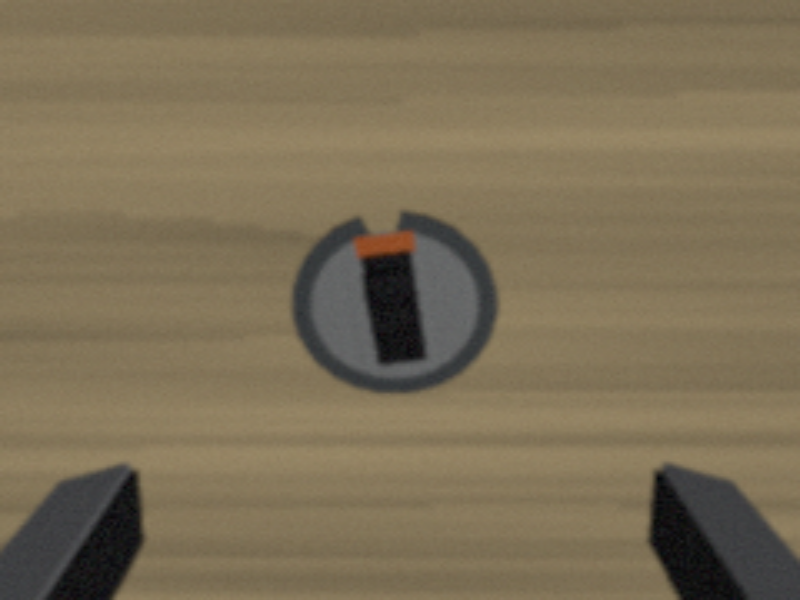

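View pics/canc.png

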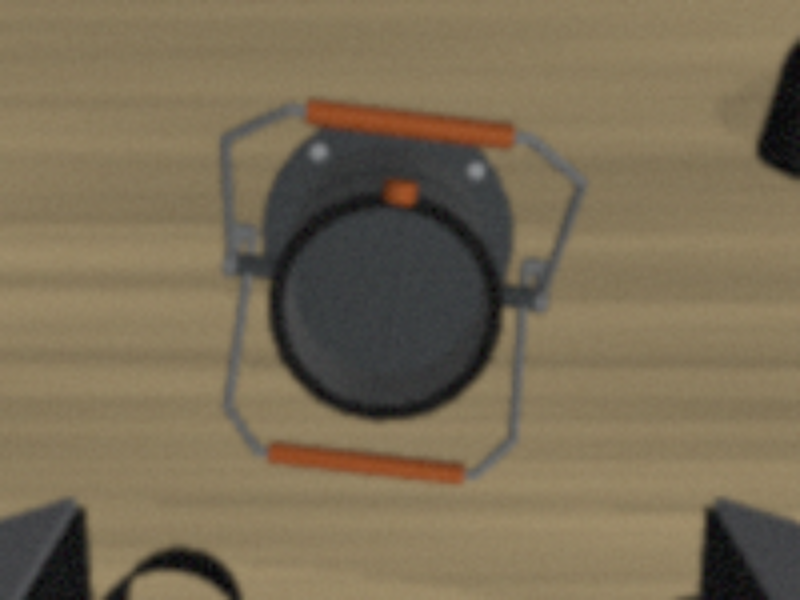

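The wrist views show the lid notch at the upper edge of its crop (385,225). In the canister crop, the key is at (400,192), the lever sleeve at the top and the bail sleeve at the bottom. Both fits are clean, so I'll grasp the lid and then check its pose in the hand.

```bash
python3 - <<'E'
from h import *
from fit import circ
L=np.array([.5161,-.2658]); yl=.137; o=ori(yl)
r.grip(0.06)
r.move_to([*L,.12],o); r.line_to([*L,.021],vel=.1)
r.grip(0.0); ob=r.get_obs(); print(ob["finger_gap"],ob["gripper_force"],ob["clock"],ob["eef_pos"])
r.line_to([*L,.30],vel=.25); r.hold(.2)
ob=r.get_obs(); im,d,P=cloud("wrist"); cv2.imwrite("pics/held.png",im[:,:,::-1]); np.savez("held.npz",im=im,d=d,P=P)
print(ob["eef_pos"],ob["ft_force"],ob["clock"])
z=ob["eef_pos"][2]-.004
m=(abs(P[...,2]-z)<.008)&(np.hypot(P[...,0]-L[0],P[...,1]-L[1])<.06)&(d>0); print(m.sum(),P[m].mean(0))
N,lab,S,C=orange(im,d)
for i in range(1,N):
    if S[i,4]>30: print(C[i].round(),S[i,4],np.median(P[lab==i],0))
pp("wrist",["lid","saddle"])
E
```

```text
0.0213861020293236 29.999800636433065 8.8833 [ 0.51613046 -0.26562393  0.02111061]
[ 0.51547796 -0.26537328  0.29827638] [ 0.17689508  0.77490518 -1.7344398 ] 10.35
8830 [ 0.50459012 -0.26782903  0.29458079]
[145.  93.] 85 [ 0.44584164 -0.48864595  0.06625224]
[318. 199.] 615 [ 0.48498905 -0.27035645  0.29544493]
[619. 218.] 315 [0.50007769 0.04459165 0.16931823]
[596. 236.] 46 [0.52808952 0.05007476 0.14767938]
[542. 309.] 204 [0.63089782 0.025582   0.14279677]
lid [([0.512, -0.2697, 0.2756], 0.8)]
saddle [([0.5144, -0.266, 0.3183], 0.79), ([0.5009, 0.0535, 0.1646], 0.44)]
```

View pics/held.png

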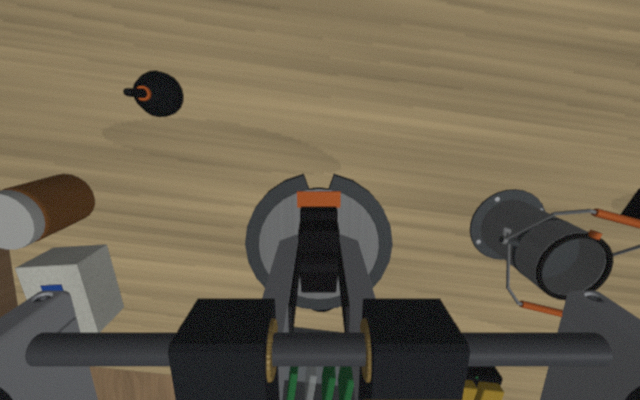

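The lid is held square, with the notch at (320,183). I'll fit the visible flange edge to get the lid's offset in the hand.

```bash
python3 - <<'E'
import numpy as np
from fit import circ
D=np.load("held.npz"); P=D["P"]; d=D["d"]; t=np.array([.51548,-.26537]); 
m=(abs(P[...,2]-.2945)<.007)&(np.hypot(P[...,0]-t[0],P[...,1]-t[1])<.056)&(d>0)
m[250:]=False
Q=P[m][:,:2]; c=t.copy()
for _ in range(5):
    a=np.arctan2(*(Q-c).T[::-1]);rr=np.hypot(*(Q-c).T);b=((a+np.pi)/(2*np.pi)*120).astype(int)
    E=np.array([Q[b==i][rr[b==i].argmax()] for i in range(120) if (b==i).sum()>5]); E=E[np.hypot(*(E-c).T)>.043]
    c=circ(E,.0458,c).x
A=lambda y:np.array([[np.cos(y),-np.sin(y)],[np.sin(y),np.cos(y)]])
print(c,len(E),"offset in lid frame",A(.137).T@(c-t), "z",np.median(P[m][:,2]))
m2=m&(P[...,2]>.288)
q=(Q-c)@A(.137)  # lid frame
rr=np.hypot(*q.T); a=np.degrees(np.arctan2(q[:,1],-q[:,0]))
print([(i,round(1e3*rr[abs(a-i)<1.5].max(),1)) for i in range(-24,25,3) if (abs(a-i)<1.5).any()])
E
```

```text
[ 0.51533246 -0.26633176] 56 offset in lid frame [-0.00027751 -0.0009326 ] z 0.2946318530663459
[(-24, np.float64(45.9)), (-21, np.float64(45.8)), (-18, np.float64(45.7)), (-15, np.float64(45.7)), (-12, np.float64(45.9)), (-9, np.float64(41.2)), (-6, np.float64(36.8)), (-3, np.float64(36.7)), (0, np.float64(36.8)), (3, np.float64(36.7)), (6, np.float64(36.7)), (9, np.float64(41.0)), (12, np.float64(46.0)), (15, np.float64(45.7)), (18, np.float64(45.6)), (21, np.float64(45.7)), (24, np.float64(45.9))]
```

```bash
cat >> h.py <<'E'
YC=-.119; C=np.array([.5713,.0462])
def W(x,y,z): return [*(C+R.from_euler('z',YC).as_matrix()[:2,:2]@[x,y]),z]
E
python3 - <<'E'
from h import *
o=ori(YC); x,y=.0003,.0009
r.move_to(W(x,y,.27),o); r.line_to(W(x,y,.170),vel=.12); r.hold(.15)
ob=r.get_obs(); print(ob["clock"],ob["eef_pos"],W(x,y,.17),ob["ft_force"])
hit=r.line_to(W(x,y,.150),vel=.03,contact_N=6)
ob=r.get_obs(); print(hit,ob["clock"],ob["eef_pos"],W(x,y,0),ob["ft_force"],ob["torque"])
E
```

```text
12.85 [0.57257545 0.04700573 0.17125532] [np.float64(0.5717047257605573), np.float64(0.0470580192647845), 0.17] [ 1.05909361  0.06494292 -1.0009924 ]
True 13.3917 [0.57142758 0.04709791 0.15386291] [np.float64(0.5717047257605573), np.float64(0.0470580192647845), 0] [-0.27949716  0.62558669  4.82299936] [ 0.01549617  0.01002461 -0.01535786]
```

```bash
python3 - <<'E'
from h import *
from fit import circ
r.grip(.045); r.line_to(W(0,0,.22),vel=.2); r.move_to(W(-.02,0,.33),ori(YC)); r.hold(.15)
im,d,P=cloud("wrist"); cv2.imwrite("pics/seated.png",cv2.resize(im[60:360,120:520],(800,600))[:,:,::-1])
rr=np.hypot(P[...,0]-C[0],P[...,1]-C[1])
m=(rr<.043)&(rr>.030)&(abs(P[...,2]-.15)<.012); q=P[m]
co=np.linalg.lstsq(np.c_[q[:,:2]-C,np.ones(len(q))],q[:,2],rcond=None)[0]; print("flange plane slope",co[:2],"z",co[2])
N,L,S,Cc=orange(im,d)
for i in range(1,N):
    if S[i,4]>15: Q=P[L==i]; print(Cc[i].round(),S[i,4],np.median(Q,0).round(4),Q[:,2].min().round(3),Q[:,2].max().round(3))
pp("wrist",["lid","saddle","bail_grip","lever_grip"]); print(r.get_obs()["clock"])
E
```

```text
flange plane slope [ 0.00692275 -0.00188162] z 0.15017861039741817
[319. 141.] 450 [0.5015 0.0546 0.1694] 0.166 0.172
[320. 163.] 62 [0.5278 0.052  0.1482] 0.142 0.151
[319. 175.] 149 [0.541  0.0494 0.1511] 0.149 0.153
[319. 246.] 294 [0.6322 0.0387 0.1428] 0.14 0.145
lid [([0.5703, 0.0443, 0.1321], 0.89), ([0.5243, 0.2877, -0.0004], 0.19)]
saddle [([0.5703, 0.0459, 0.1741], 0.77)]
bail_grip [([0.6354, 0.0397, 0.142], 0.76)]
lever_grip [([0.5025, 0.0551, 0.1627], 0.6)]
15.3667
```

View pics/seated.png

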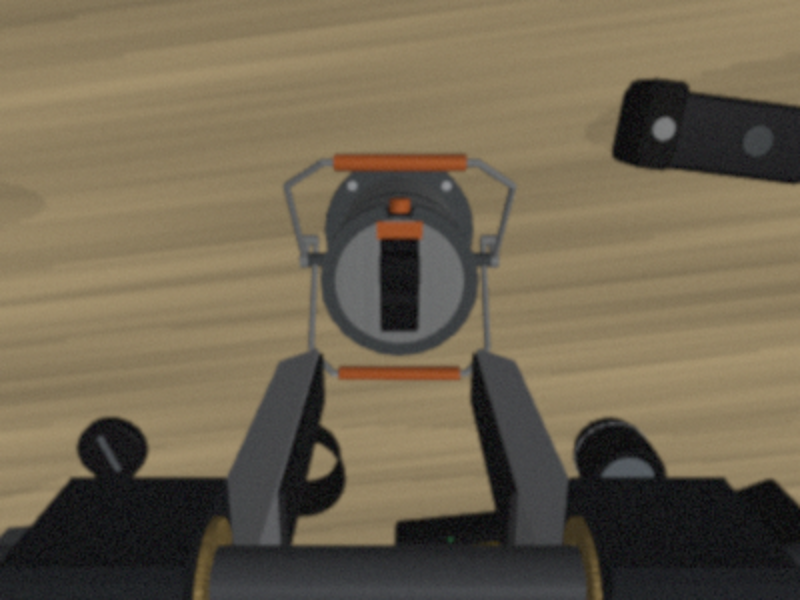

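The lid is flat: the flange is at z 0.150 and the key at (400,205) sits inside the notch. Now I'll swing the bail over with closed fingers.

```bash
python3 - <<'E'
from h import *
px,pz,Rb=-.0118,.0874,.090; o=ori(YC)
r.grip(0.0); r.move_to(W(.090,0,.21),o); r.line_to(W(.090,0,.129),vel=.2)
F=lambda:np.round(r.get_obs()["ft_force"],1)
print(F())
th=np.linspace(.955,.20,8)
for i,t in enumerate(th):
    xs=px+Rb*np.sin(t); zs=pz+Rb*np.cos(t); off=.010+(.003-.010)*i/7
    h=r.line_to(W(xs+.0125,0,zs-off),vel=.08,contact_N=15); print(round(t,2),h,F())
    if h: break
else:
    xs=px+Rb*np.sin(.1315); zs=pz+Rb*np.cos(.1315)
    h=r.line_to(W(xs+.0085,0,zs-.0025),vel=.03,contact_N=6); ob=r.get_obs()
    print("end",h,F(),R.from_euler('z',-YC).apply(ob["eef_pos"]-np.r_[C,0]),ob["clock"])
im,d,P=cloud("side"); cv2.imwrite("pics/bail.png",cv2.resize(im[150:290,220:410],(800,590))[:,:,::-1])
pp("side",["bail_grip","saddle","lever_grip"])
E
```

```text
[ 0.6 -0.8  0.1]
0.96 False [ 4.4 -0.3  2.9]
0.85 False [5.2 0.  4. ]
0.74 False [ 1.8 -0.9  1.1]
0.63 False [ 3.4  0.2 -0.6]
0.52 False [11. -2.  1.]
0.42 True [-0.1  0.3 -0.6]
bail_grip [([0.5985, 0.0457, 0.1648], 0.65)]
saddle [([0.5675, 0.0487, 0.1742], 0.58), ([0.5719, 0.0485, 0.1318], 0.17)]
lever_grip [([0.5093, 0.0505, 0.1729], 0.75), ([0.4484, -0.4892, 0.0006], 0.55)]
```

View pics/bail.png

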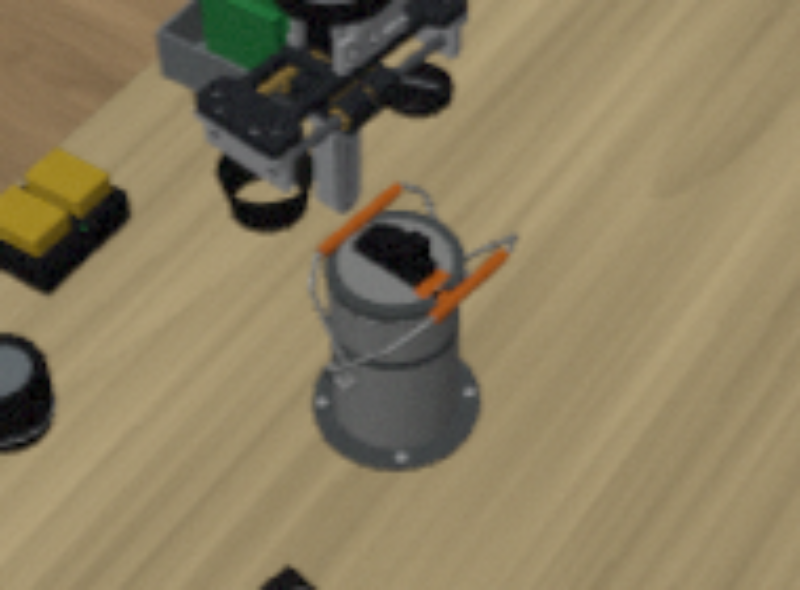

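The bail is only part way over: its sleeve runs along (360,220) in the crop and hasn't reached the saddle yet. The lever has swung fully open. I'll check the ridge profile to see what the bail touched.

```bash
python3 - <<'E'
from h import *
D=np.load("w_lid.npz"); P=D["P"]; q=R.from_euler('z',-.137).apply((P-np.r_[.5161,-.2658,0]).reshape(-1,3))
m=(abs(q[:,1])<.008)
for x in range(-30,34,3):
    s=m&(abs(q[:,0]*1e3-x)<1.5); print(x,(1e3*np.percentile(q[s,2],[10,50,90])).round(1) if s.any() else None)
im,d,P=cloud("side"); N,L,S,Cc=orange(im,d)
for i in range(1,N):
    if S[i,4]>15: Q=P[L==i]; print(Cc[i].round(),S[i,4],R.from_euler('z',-YC).apply(np.median(Q,0)-np.r_[C,0]).round(4))
ob=r.get_obs(); print(ob["clock"],R.from_euler('z',-YC).apply(ob["eef_pos"]-np.r_[C,0]).round(4))
E
```

```text
-30 [17.5 18.  19.5]
-27 [17.9 23.6 27.7]
-24 [26.2 27.2 28.3]
-21 [27.9 40.9 45. ]
-18 [43.7 44.9 45.5]
-15 [43.3 44.4 45.7]
-12 [43.6 44.8 45.3]
-9 [43.1 44.4 45.7]
-6 [39.6 41.3 42.5]
-3 [36.4 37.9 39.6]
0 [35.7 36.6 37.8]
3 [35.5 36.9 38.6]
6 [37.  37.7 38.8]
9 [35.3 36.2 36.9]
12 [33.9 34.3 35.4]
15 [32.  32.8 33.4]
18 [29.9 30.9 32.3]
21 [28.3 29.7 30.2]
24 [26.7 27.4 28.6]
27 [25.9 27.  28.3]
30 [16.2 18.  19.2]
33 [16.5 17.4 18.1]
[305. 202.] 60 [0.0276 0.0033 0.1719]
[330. 218.] 69 [-0.0632  0.0017  0.1742]
[322. 217.] 23 [-0.0311  0.0023  0.1501]
19.3583 [ 0.0483 -0.0006  0.1675]
```

```bash
cat > push.py <<'E'
from h import *
px,pz,Rb=-.012,.0881,.090
F=lambda:np.round(R.from_euler('z',-YC).apply(r.get_obs()["ft_force"]),1)
for t in [.42,.34,.26,.20]:
    xs=px+Rb*np.sin(t); zs=pz+Rb*np.cos(t)
    h=r.line_to(W(xs+.0145,0,zs-.003),vel=.04,contact_N=28); print(t,h,F())
    if h: break
else:
    h=r.line_to(W(.005,0,.1755),vel=.02,contact_N=6); print("end",h,F())
ob=r.get_obs(); print(ob["clock"],R.from_euler('z',-YC).apply(ob["eef_pos"]-np.r_[C,0]).round(4))
im,d,P=cloud("side"); N,L,S,Cc=orange(im,d)
for i in range(1,N):
    if S[i,4]>15: Q=P[L==i]; print(Cc[i].round(),S[i,4],R.from_euler('z',-YC).apply(np.median(Q,0)-np.r_[C,0]).round(4))
E
python3 push.py
```

```text
0.42 False [ 0.3  0.3 -0.4]
0.34 False [ 0.3 -0.4 -0.2]
0.26 False [-0.9 -0.7  0.3]
0.2 False [0.7 0.1 0.1]
end True [2.3 0.3 1.7]
21.35 [0.0092 0.     0.1751]
[314. 205.] 67 [-0.0057  0.0015  0.1808]
[330. 218.] 66 [-0.0633  0.0022  0.1744]
[322. 217.] 25 [-0.0316  0.001   0.15  ]
```

The bail sleeve is now over the saddle and against the stop. I'll retreat and press the lever along its arc.

```bash
cat > lever.py <<'E'
from h import *
toC=lambda p:R.from_euler('z',-YC).apply(np.asarray(p)-np.r_[C,0])
def pose(lv,gap=.0,tilt=0):
    a=lv-.873; s=np.array([-.1*np.cos(a),.095-.1*np.sin(a)])
    p=s-np.array([np.sin(tilt),-np.cos(tilt)])*(.0045+gap)
    return W(p[0],0,p[1]),ori(YC,tilt)
T=lambda lv:np.interp(lv,[0,1.396],[-.15,.42])
def state():
    im,d,P=cloud("side"); N,L,S,Cc=orange(im,d)
    for i in range(1,N):
        if S[i,4]>15: print(Cc[i].round(),S[i,4],toC(np.median(P[L==i],0)).round(4))
    print("t",r.get_obs()["clock"])
    return im
E
python3 - <<'E'
from lever import *
r.line_to(W(.03,0,.180),vel=.1); r.line_to(W(.02,0,.24),vel=.2)
state()
r.move_to(*pose(.03,.035,T(0))); print(toC(r.get_obs()["eef_pos"]).round(4))
p,o=pose(0,-.003,T(0)); h=r.line_to(p,ori=o,vel=.05,contact_N=4); print(h,toC(r.get_obs()["eef_pos"]).round(4))
for lv in [.2,.4,.6]:
    p,o=pose(lv,-.001,T(lv)); r.line_to(p,ori=o,vel=.08); ob=r.get_obs(); print(lv,toC(ob["eef_pos"]).round(4),ob["ft_force"].round(1))
im=state(); cv2.imwrite("pics/lev.png",cv2.resize(im[150:290,220:410],(800,590))[:,:,::-1])
E
```

```text
[314. 205.] 66 [-0.0052  0.0032  0.1807]
[330. 217.] 69 [-0.0634  0.0012  0.174 ]
[322. 217.] 25 [-0.0313  0.0008  0.1508]
t 22.275
[-6.080e-02 -1.000e-04  2.072e-01]
False [-0.0635 -0.      0.1732]
0.2 [-0.0779  0.      0.1613] [-0.1 -0.6  0.8]
0.4 [-0.0883 -0.      0.1446] [ 0.3 -0.2  0.1]
0.6 [-0.0959 -0.      0.1261] [-0.3 -0.1  1.2]
[313. 206.] 70 [-0.0026  0.0052  0.1768]
[336. 240.] 28 [-0.0964  0.0222  0.1235]
t 24.8
```

View pics/lev.png

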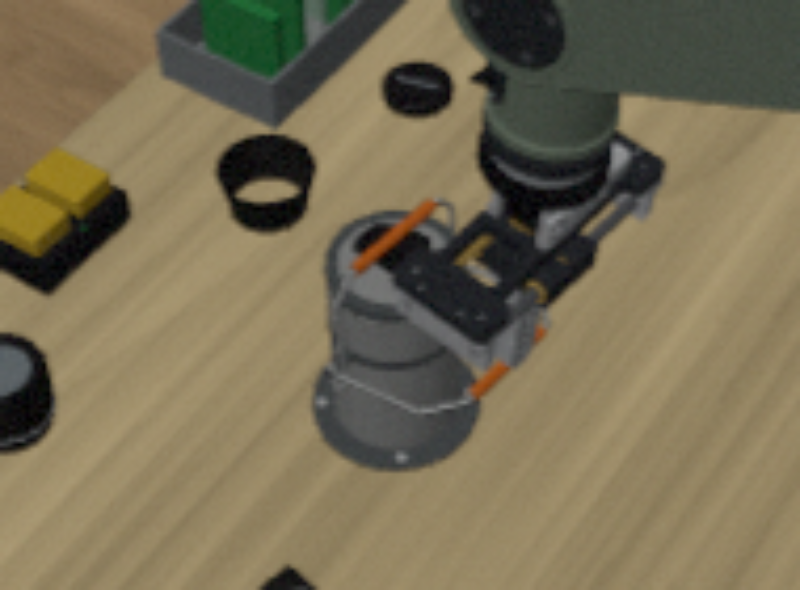

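The lever is partly down and the finger is on its sleeve at (500,375). The bail sleeve at (395,240) has dropped to the saddle. I'll continue to the stop.

```bash
python3 - <<'E'
from lever import *
for lv in [.8,1.0,1.15,1.3]:
    p,o=pose(lv,-.001,T(lv)); r.line_to(p,ori=o,vel=.08); ob=r.get_obs(); print(lv,toC(ob["eef_pos"]).round(4),ob["ft_force"].round(1))
p,o=pose(1.43,-.003,T(1.396)); h=r.line_to(p,ori=o,vel=.04,contact_N=15); ob=r.get_obs(); print(h,toC(ob["eef_pos"]).round(4),p[2],ob["ft_force"].round(1))
a,o=pose(1.35,.02,T(1.396)); r.line_to(a,ori=o,vel=.1); r.line_to(W(-.16,0,.16),ori=o,vel=.2); r.move_to(W(-.16,0,.33),ori(YC)); r.hold(.2)
im=state(); cv2.imwrite("pics/end.png",cv2.resize(im[150:290,220:410],(800,590))[:,:,::-1])
im,d,P=cloud("wrist"); N,L,S,Cc=orange(im,d)
for i in range(1,N):
    if S[i,4]>15: print("w",Cc[i].round(),S[i,4],toC(np.median(P[L==i],0)).round(4))
E
```

```text
0.8 [-0.0998  0.      0.1062] [-0.6  0.1  0.3]
1.0 [-0.0993  0.      0.0863] [0.1 0.1 0.3]
1.15 [-0.0967 -0.      0.0715] [0.2 0.6 0.6]
1.3 [-0.0919 -0.      0.0573] [ 0.4  0.7 -0.5]
True [-0.0845  0.0002  0.0494] 0.043505428804029314 [-9.7 -0.6 17.3]
[313. 206.] 68 [-0.0021  0.0041  0.1762]
[322. 217.] 23 [-0.032   0.0036  0.1503]
[337. 251.] 61 [-0.0861  0.0031  0.0482]
t 28.75
w [319. 214.] 171 [-0.0864 -0.0015  0.049 ]
```

View pics/end.png

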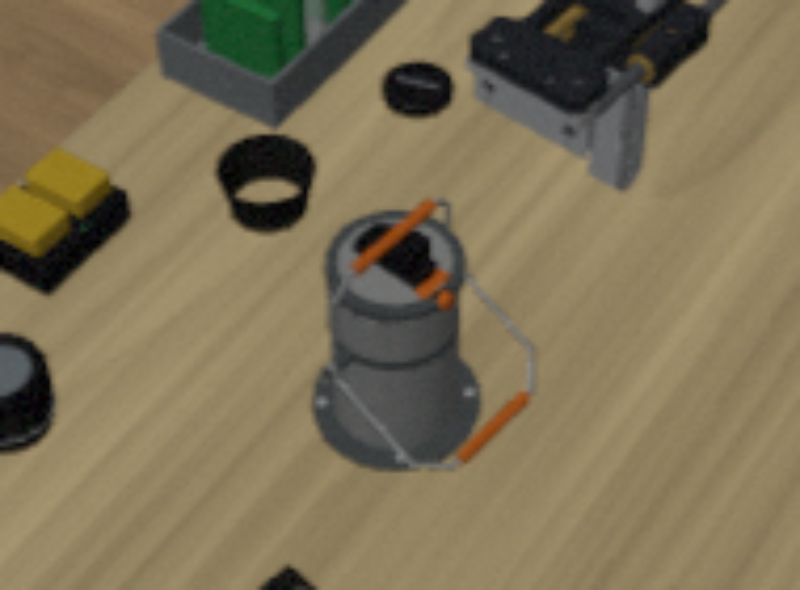

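The lever sleeve at (495,428) is at its stop. The bail sits in the saddle at (395,240), and the lid is flat with the key in its notch at (445,298). The robot is clear, so I'm handing in.

```bash
python3 -c "
from rig import r
print(r.sign_off())"
```

```text
the job is handed in; nothing more can be done
None
```

The canister is closed and handed in at about 29 s: the lid sits flat with its notch over the key, the bail is in the saddle, the lever is at its stop past centre, and no other gear was touched.

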